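# Check a jar's lid port with a plunger gauge in front of the reader

### The job

Check the port on the sample jar's lid: first turn the jar on its plate until its label squarely faces the window of the reader block, and let go of it. Then lift the plunger gauge out of its stand and, holding it upright, set its tip on the small round port on the lid and press gently until the plunger is about half way in. The program finishes while still holding the gauge there, with the label still facing the reader; leave the weight, the bottle and the objective where they stand.

Things in the scene. Friction and masses are not known exactly. Their poses are not given: they have to be found in the camera images.
- reader: Scanner station, fixed. Origin on the table under the centre of a grey block 60 x 80 mm, top 81 mm above the table; the black window in its -x face (30 mm from the origin) looks along -x of the station. A 6 mm thick aluminium base plate, 110 mm wide, runs from x = -195 to +40 mm, under the block and the jar.
- place (a point): The spot on top of the station's base plate where the jar stands (130 mm from the block's centre along -x of the station, 100 mm in front of the window). Its axes are those of the station.
- jar: Closed sample jar, loose on the base plate, about 0.4 kg: amber glass body 56 mm in diameter; white lid 58 mm in diameter, 60 to 84 mm above its underside. Origin at the centre of its underside, z up. Barred paper label on its +x side; a 12 mm cardboard strip runs from it up over the lid's edge. The label faces the window when jar +x points along station +x. It slides round when turned by the lid.
- label (a point): Middle of the label, on the +x side of the jar's wall, 32 mm above its underside.
- port (a point): Centre of the top of the port: a dark rubber disc 20 mm in diameter standing 3 mm proud of the lid, 14 mm off the jar's axis on the side away from the label (jar's -x), top 87 mm above the jar's underside.
- stand: Gauge stand, fixed to the table: an 80 x 80 mm plate, top 75 mm above the table, with a 27 mm through hole at its centre, on two side walls and a foot. Origin on the table under the hole.
- gauge: Round plunger gauge, 0.16 kg, hanging upright in the stand by its collar, tip 15 mm above the table; lifts straight out. Origin at the tip of the extended plunger, z up its axis. From the tip up: plunger 8 mm in diameter, steel barrel 22 mm (26 to 62 mm up), collar 38 mm (60 to 66), black grip 26 mm (66 to 122), steel cap 30 mm (122 to 127).
- tip (a point): The round end of the gauge's plunger (8 mm in diameter); it stays with the plunger as that goes in.
- plunger (a joint): How far the gauge's sprung plunger is pushed in, m: 0 fully out, 0.016 fully in (hard stop). Spring: 0.8 N to start, then 0.4 N per mm, so about 4 N at half way.
- weight: Brass check weight with a knob, 34 mm in diameter, 40 mm high; bystander. Origin at the centre of its underside.
- bottle: White plastic bottle with black cap, 56 mm in diameter, 130 mm high; bystander. Origin at the centre of its underside.
- objective: Steel microscope objective standing on end, 30 mm in diameter, 45 mm high; bystander. Origin at the centre of its underside.

How it is judged:
On the way, in this order (a step that is already met when the one before it is completed fails the run):
1. the label faces the reader's window and the jar is let go, standing on its place (angle between the x axis of jar and the x axis of reader, either way round below 0.26 rad and x of label in the frame of reader above -0.13 m and horizontal distance between jar and place below 0.025 m and angle between jar's own z axis and vertical below 0.1 rad and contact force between the fingers and jar below 0.1 N), for 0.2 s.
2. the gauge is held by the fingers, out of its stand (contact force between gauge and stand below 0.05 N and contact force between the fingers and gauge above 1 N and angle between gauge's own z axis and vertical below 0.25 rad and horizontal distance between gauge and stand above 0.05 m), for 0.1 s.
3. the gauge, upright, presses its tip on the port with the plunger about half way in (distance between tip and port below 0.01 m and contact force between gauge and jar between 1 and 8 N and value of joint plunger between 0.004 and 0.012 m and angle between gauge's own z axis and vertical below 0.12 rad), for 0.2 s.
At the end, for the whole second after the job is handed in: Fingers hold the gauge, off its stand, still, upright within 0.12 rad, tip within 10 mm of the port centre, plunger 4 to 12 mm in, 1 to 8 N. Jar free of the fingers, upright, within 25 mm of its place, label facing the window within 0.26 rad. Bystanders moved under 20 mm (all of step 1 and all of step 2 and all of step 3 and linear speed of gauge below 0.02 m/s and distance of each of weight, bottle, objective from where it was at the start of the episode below 0.02 m); the arm keeps its last pose, push and grip.
It fails at once if a bystander is moved by 20 mm or more (distance of any of weight, bottle, objective from where it was at the start of the episode above 0.02 m).
It fails at once if the gauge is pressed on the jar with more than 15 N (contact force between gauge and jar above 15 N).
It fails at once if the jar is tipped by more than 0.4 rad (angle between jar's own z axis and vertical above 0.4 rad).
It also fails if it takes over 72 s, if anything falls off the work surface, if the arm or the gripper's body presses on something with over 40 N, if the wrist force passes 120 N, or if a joint passes its speed limit or range.

### The arm

A 6-joint arm with a two-finger parallel gripper is mounted at the origin on the work surface. World frame = base frame: x ahead of the robot, y to its left, z up, the work surface at z = 0. Lengths are in m, angles in rad, forces in N, time in s.
With the tool pointing down it reaches from about 0.35 to 0.875 m from the base axis. Payload 4.2 kg.
Tool frame: the origin (TCP) lies between the finger pads; the fingertips stand 17 mm ahead of it and the grasp point (between the pads) lies 2 mm behind it; z points along the fingers, y is the line along which they close (so a half turn about z gives the same grasp; the last joint's range is limited). The gripper opens to 87 mm and grips with 3 to 60 N. Pads are 19 mm wide; open, the fingers measure 117 mm over their backs; the gripper's body (75 mm by 190 mm) begins 51 mm behind the grasp point.
Start: joints at [0.259, 0.385, 0.008, 0, -1.194, -0.259], TCP at [0.625, 0, 0.24] pointing down, gripper open.
Joint ranges: [-3.14, 3.14], [-1.21, 2.06], [-1.07, 1.41], [-3.16, 2.05], [-2.99, -0.16], [-3.1, 3.1]. Speed limits (rad/s): [2.79, 2.79, 3.14, 3.14, 3.14, 3.14].

### API

Orientations are given as a rotation vector (axis times angle).
In Python, from workcell import * gives the robot as it stands. The module is installed in compiled form; this text tells all that it offers.
- The arm moves only by the shell command python3 -m jog 'ROWS' [FORCE]. ROWS is JSON, a list of rows, each a list of 3 entries, a list of its own where there are three numbers: the shift along the tool's x, y, z normalised to -1 to 1, where 1 is 25 cm, then the turn, a rotation vector about the tool's x, y, z normalised to -1 to 1, where 1 is 180 degrees, then the opening, from 0 (shut) to 1 (fully open). In form: [[[dx, dy, dz], [rx, ry, rz], gripper], ...]. A call has exactly 5 rows; each row shifts and turns the commanded pose from where the row before left it, along the tool's axes as they then stand; what a row does not reach is not made up. A row lasts 1/8 s, in which the tool goes at most 62.5 mm and 10.7 degrees, less where a joint would pass 70% of its speed; a pose out of reach is approached as far as the arm can. A call with a number of a shift or a turn outside -1 to 1 is refused whole. A call with a gripper value outside its range is refused whole. The fingers move at their own pace and stop on an object; FORCE is the grip in N (left out, the last holds). Time passes only in rows, so rows that do not move let the fingers close, or fill a call up. It gives the time, the measured TCP pose, the force, the opening and the grip force at its end, in the units of the state.
- read_state(): the state, without advancing time (a new reading comes with each control period).
- grab_frame(name): name is "scene" or "side" or "wrist"; returns (picture, depth): 384x512x3 uint8, red, green, blue; 384x512 float32, m along the optical axis (not along the pixel's ray), 0 where there is no reading.
- get_calibration(name): a dict with "intrinsics" (3x3 intrinsics, pixels), "dist" ([k1, k2, p1, p2, k3] as OpenCV has them; the pictures are not rectified), "extrinsics" (4x4, takes a point from world to camera coordinates). Camera axes: x right, y down, z forward; pixel columns grow to the right and rows downward; lengths in m; the calibration is good to about 2 mm. A picture is of the moment at which its call begins: read the wrist's pose just before it. get_calibration takes no time and is no camera call; for the wrist camera it gives the pose at the moment of the call.
- finish_job(): hands the job in; it is judged then, once.
The state is a dict: "t": time; "q": joint angles; "qd": joint speeds; "joint_efforts": joint torques, N m; "eef_pos": TCP position; "orientation": TCP orientation; "wrist_force": force on the tool from outside, world axes, zero at the start; "ft_torque": the same for the moment, N m; "width": finger opening in m; "grasp_force": force on a finger pad.
Only numpy, scipy, OpenCV 4.12 (cv2) and the standard library are available. Lean on these libraries where they do the work, as an engineer would, in place of code of your own. Each camera call takes 0.05 s, during which the arm holds its last target. There are 200 camera calls.

## Working session

There is one attempt and no reset: what is moved stays moved. The work goes in short steps, Python scripts to look and compute and a shell command to move; the robot and the scene stay as the last step left them, time stands still between calls to the robot, and variables do not carry over. Pictures are saved under pics/ and viewed, at most 10 in all, crops included, and the job is handed in when it is done.

```bash
mkdir -p pics; python3 - <<'E'
from workcell import *
import numpy as np,cv2
s=read_state();print({k:np.round(v,3).tolist() for k,v in s.items()})
ims=[]
for n in("scene","side","wrist"):
    p,d=grab_frame(n);c=get_calibration(n);np.savez(f"{n}0.npz",p=p,d=d,K=c["intrinsics"],D=c["dist"],E=c["extrinsics"]);ims.append(p)
    E=np.array(c["extrinsics"]);print(n,np.round(-E[:3,:3].T@E[:3,3],3),np.round(c["dist"],3))
cv2.imwrite("pics/a.png",ims[0][:,:,::-1]);cv2.imwrite("pics/b.png",np.hstack(ims[1:])[:,:,::-1][:,:])
i=cv2.resize(np.hstack(ims[1:]),(800,300));cv2.imwrite("pics/b.png",i[:,:,::-1])
E
```

```text
{'t': 0.0, 'q': [0.259, 0.386, 0.007, -0.0, -1.194, -0.259], 'qd': [0.0, -0.002, -0.0, 0.001, -0.001, -0.001], 'joint_efforts': [0.001, -39.066, 18.74, 4.22, 0.011, -0.0], 'eef_pos': [0.624, 0.0, 0.238], 'orientation': [2.22, -2.22, -0.002], 'wrist_force': [0.343, -0.409, -0.306], 'ft_torque': [0.001, 0.006, 0.005], 'grasp_force': 0.0, 'width': 0.086}
scene [ 1.154 -0.02   0.665] [-0.056  0.     0.     0.     0.   ]
side [ 0.187 -0.551  0.64 ] [-0.084  0.     0.     0.     0.   ]
wrist [ 0.624 -0.079  0.383] [-0.06  0.    0.    0.    0.  ]
```

View pics/a.png

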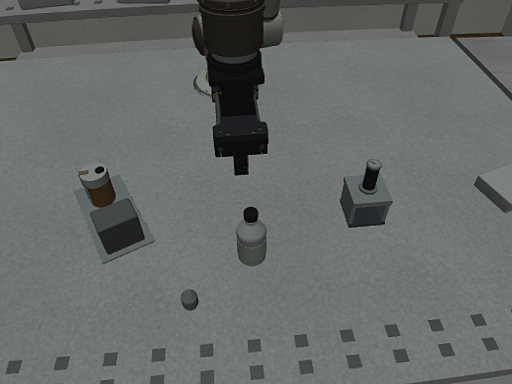

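View pics/b.png

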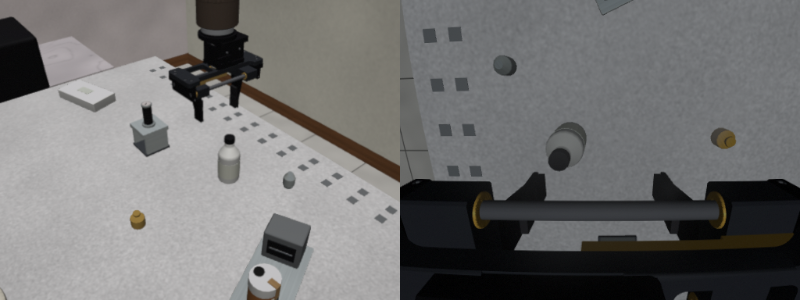

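```bash
cat > h.py <<'E'
import numpy as np,cv2
def cloud(p,d,K,D,E):
    h,w=d.shape;u,v=np.meshgrid(np.arange(w),np.arange(h))
    n=cv2.undistortPoints(np.stack([u,v],-1).reshape(-1,1,2).astype(float),np.array(K),np.array(D)).reshape(h,w,2)
    c=np.dstack([n*d[...,None],d]);E=np.array(E)
    return (c-E[:3,3])@E[:3,:3]
def ray(px,K,D,E,z):
    n=cv2.undistortPoints(np.array(px,float).reshape(-1,1,2),np.array(K),np.array(D)).reshape(-1,2);E=np.array(E)
    r=np.c_[n,np.ones(len(n))]@E[:3,:3];c=-E[:3,:3].T@E[:3,3]
    return c+r*((z-c[2])/r[:,2])[:,None]
def load(n):
    f=np.load(n);return [f[k] for k in("p","d","K","D","E")]
E
python3 - <<'E'
from h import *
for n,jar,blk,cap in(("scene",(60,145,130,215),(80,185,145,260),(355,150,390,180)),("side",(300,325,380,383),(320,260,410,345),(170,120,210,170))):
    p,d,*c=load(n+"0.npz");W=cloud(p,d,*c)
    def sel(b,lo,hi):
        m=np.zeros(d.shape,bool);m[b[1]:b[3],b[0]:b[2]]=1
        return m&(d>0)&(W[...,2]>lo)&(W[...,2]<hi)
    print(n,"table z",np.median(W[250:,:][d[250:]>0][:,2]))
    m=sel(jar,.08,.10);P=W[m];g=p[m].astype(int)
    (x,y),r=cv2.minEnclosingCircle(P[:,:2].astype(np.float32));print("lid",x,y,r,np.median(P[:,2]),len(P))
    dk=P[g.max(1)<80];print("dark",len(dk),np.median(dk,0) if len(dk) else'')
    st=P[(g[:,0]-g[:,2]>40)];print("strip",len(st),np.median(st,0) if len(st) else'', np.c_[st][:0])
    m=sel(blk,.072,.09);P=W[m];R=cv2.minAreaRect((P[:,:2]*1000).astype(np.float32));print("block",R,len(P))
    m=sel(cap,.135,.15);P=W[m];print("cap",P.mean(0) if len(P) else'',len(P), cv2.minEnclosingCircle(P[:,:2].astype(np.float32)) if len(P) else'')
    m=sel((330,160,400,240) if n=="scene" else (155,140,225,200),.07,.078);P=W[m];print("stand",cv2.minAreaRect((P[:,:2]*1000).astype(np.float32)),len(P))
    x0,y0=jar[0],jar[1];im=p[min(y0,130) if n=="scene" else 255:275 if n=="scene" else 384, 60 if n=="scene" else 290:160 if n=="scene" else 420]
    cv2.imwrite(f"pics/{n}_c.png",cv2.resize(im,None,fx=4,fy=4,interpolation=cv2.INTER_CUBIC)[...,::-1])
a=cv2.imread("pics/scene_c.png");b=cv2.imread("pics/side_c.png");H=600
a=a[:560,:400];b=cv2.resize(b,(390,int(b.shape[0]*390/b.shape[1])))
o=np.zeros((560,800,3),np.uint8);o[:a.shape[0],:a.shape[1]]=a;o[:b.shape[0],405:795]=b;cv2.imwrite("pics/c.png",o)
E
```

```text
scene table z -0.0008430536012161453
lid 0.5367507338523865 -0.2652702033519745 0.09039939939975739 0.08827175381034229 629
dark 301 [ 0.57749858 -0.27601577  0.08150846]
strip 20 [ 0.49068857 -0.32444141  0.08972336] []
block ((570.4886474609375, -264.19293212890625), (144.8965606689453, 80.91734313964844), 23.390310287475586) 1048
cap [0.58924074 0.26166773 0.14074043] 152 ((0.5876262187957764, 0.2626296579837799), 0.015811622142791748)
stand ((587.4793701171875, 262.9481506347656), (81.68952178955078, 84.02828216552734), 89.2090835571289) 848
side table z -0.000299031704362618
lid 0.4875214099884033 -0.30755335092544556 0.02982829138636589 0.08961693010708675 1371
dark 137 [ 0.48600619 -0.29366048  0.09220105]
strip 109 [ 0.48952362 -0.32735118  0.09053874] []
block ((562.6052856445312, -270.14288330078125), (157.9728546142578, 80.09575653076172), 25.45261001586914) 1751
cap [0.58459942 0.25712984 0.14012898] 99 ((0.5837851166725159, 0.2596268653869629), 0.01736931875348091)
stand ((586.8109741210938, 260.5879211425781), (84.13798522949219, 82.0345458984375), 89.73185729980469) 604
```

View pics/c.png

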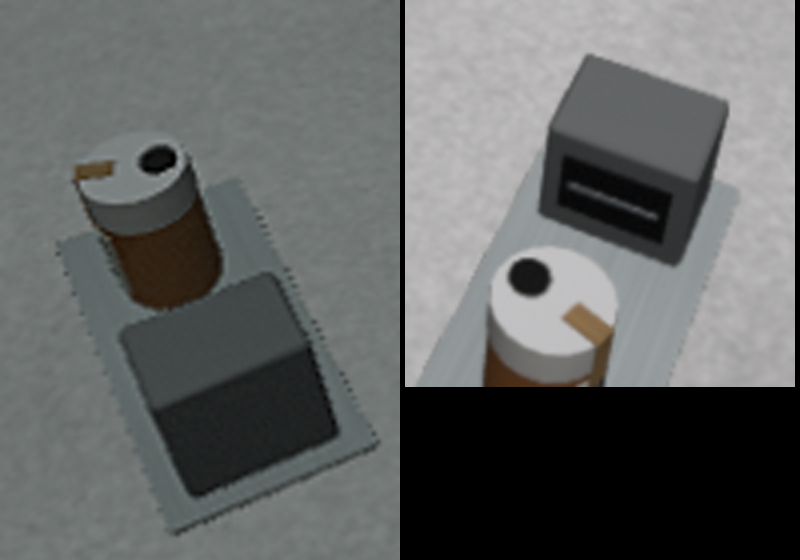

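```bash
python3 - <<'E'
from h import *
for n in("scene","side"):
    p,d,*c=load(n+"0.npz");W=cloud(p,d,*c);Z=W[...,2];near=(d>0)&(abs(W[...,1]+.27)<.14)&(abs(W[...,0]-.55)<.17)
    sat=p.max(2).astype(int)-p.min(2); br=p.max(2)
    m=near&(W[...,0]>.535)&(abs(Z-.081)<.004);R=cv2.minAreaRect((W[m][:,:2]*1000).astype(np.float32));print(n,"block",R)
    m=near&(abs(Z-.006)<.004)&(sat<40);m=near&(Z>.0035)&(Z<.012);R=cv2.minAreaRect((W[m][:,:2]*1000).astype(np.float32));print("plate",R)
    J=near&(np.hypot(W[...,0]-.487,W[...,1]+.307)<.036)&(Z>.085)
    def cen(m,z):
        m=cv2.morphologyEx(m.astype(np.uint8),cv2.MORPH_OPEN,np.ones((2,2)))
        k,l,s,ce=cv2.connectedComponentsWithStats(m);i=1+s[1:,4].argmax();return ray(ce[i],*c,z)[0],s[i,4]
    P=cen(J&(br<70),.093);S=cen(J&(sat>35)&(Z>.087),.090);L=W[J&(Z>.086)][:,:2]
    print("port",P,"strip",S,"lid",cv2.minEnclosingCircle(L.astype(np.float32)))
    v=S[0]-P[0];print("yaw",np.degrees(np.arctan2(v[1],v[0])),"centre",P[0]+.014*v/np.linalg.norm(v))
    for a,b,z,name in((.02,.06,0,"bottle"),):
        pass
    for nm,x,y in(("obj",0,0),):
        m=(d>0)&(Z>.012)&(W[...,0]>.35)&(W[...,0]<.95)&(abs(W[...,1])<.5)&(Z<.16)
        k,l,s,ce=cv2.connectedComponentsWithStats(m.astype(np.uint8))
        for i in range(1,k):
            if s[i,4]>40:
                q=W[l==i];print(" comp",np.round((q.min(0)+q.max(0))/2,3),np.round(q.max(0)-q.min(0),3),s[i,4])
E
```

```text
scene block ((607.6820068359375, -247.934814453125), (61.59722137451172, 79.59989166259766), 25.144800186157227)
plate ((559.694580078125, -328.87835693359375), (236.91436767578125, 217.18972778320312), 24.067413330078125)
port (array([ 0.49351283, -0.28692927,  0.093     ]), np.int32(49)) strip (array([ 0.49494768, -0.32095971,  0.09      ]), np.int32(23)) lid ((0.48934996128082275, -0.30486005544662476), 0.02986018918454647)
yaw -87.58562523235747 centre [ 0.49410033 -0.3008629   0.09177166]
 comp [0.587 0.263 0.078] [0.084 0.083 0.131] 1863
 comp [ 0.49  -0.305  0.053] [0.058 0.059 0.082] 1108
 comp [ 0.608 -0.248  0.047] [0.085 0.095 0.07 ] 1891
 comp [0.681 0.014 0.072] [0.047 0.057 0.119] 1321
 comp [ 0.775 -0.106  0.03 ] [0.025 0.03  0.035] 285
side block ((605.141845703125, -250.1011962890625), (61.23469924926758, 79.7171401977539), 25.513683319091797)
plate ((545.53125, -246.22604370117188), (153.76998901367188, 340.93255615234375), 51.572654724121094)
port (array([ 0.48530939, -0.29573392,  0.093     ]), np.int32(117)) strip (array([ 0.49024838, -0.32877879,  0.09      ]), np.int32(115)) lid ((0.4876095950603485, -0.3075871169567108), 0.029769228771328926)
yaw -81.49931858158138 centre [ 0.48737059 -0.30952464  0.091748  ]
 comp [0.587 0.26  0.078] [0.082 0.086 0.131] 1808
 comp [0.669 0.009 0.072] [0.053 0.051 0.12 ] 1363
 comp [ 0.769 -0.109  0.029] [0.026 0.029 0.034] 240
 comp [0.404 0.009 0.026] [0.033 0.032 0.029] 311
 comp [ 0.605 -0.251  0.048] [0.086 0.095 0.072] 3013
 comp [ 0.487 -0.308  0.058] [0.056 0.06  0.073] 1794
```

```bash
python3 -m jog '[[[0.2,0.09,0],[0,0,0],1],[[0.2,0.09,0],[0,0,0],1],[[0.2,0.09,0],[0,0,0],1],[[0.2,0.09,0],[0,0,0],1],[[0.2,0.09,0],[0,0,0],1]]'; python3 -m jog '[[[0.1,0.05,0],[0,0,0],1],[[0.1,0.04,0],[0,0,0],1],[[0.02,0,0],[0,0,0],1],[[0,0,0],[0,0,0],1],[[0,0,0],[0,0,0],1]]'
```

```text
t: 0.78
eef_pos: [0.5114, -0.2514, 0.2394]
orientation: [2.222, -2.221, -0.0]
wrist_force: [1.1, 0.0, 0.5]
width: 0.0873
grasp_force: 0.0
t: 1.4
eef_pos: [0.4903, -0.3043, 0.2394]
orientation: [-2.222, 2.22, 0.0]
wrist_force: [0.5, 0.2, 0.3]
width: 0.0869
grasp_force: 0.0
```

```bash
python3 -m jog '[[[0.003,0.005,0.15],[0,0,0],1],[[0,0,0.15],[0,0,0],1],[[0,0,0.12],[0,0,0],1],[[0,0,0.1],[0,0,0],1],[[0,0,0.08],[0,0,0],1]]'; python3 -m jog '[[[0,0,0],[0,0,0],0.55],[[0,0,0],[0,0,0],0.55],[[0,0,0],[0,0,0],0.55],[[0,0,0],[0,0,0],0.55],[[0,0,0],[0,0,0],0.55]]' 15;python3 -c "
from workcell import *
print(read_state()['q'])"
```

```text
t: 2.02
eef_pos: [0.4889, -0.3047, 0.0884]
orientation: [2.223, -2.22, -0.001]
wrist_force: [0.4, -0.2, 0.6]
width: 0.0868
grasp_force: 0.0
t: 2.65
eef_pos: [0.4891, -0.3059, 0.0905]
orientation: [-2.221, 2.221, -0.002]
wrist_force: [-0.4, 1.1, 4.3]
width: 0.0577
grasp_force: 15.0
[-2.78156558e-01  4.51651868e-01 -3.02977354e-01  2.56387225e-04
 -8.14755875e-01  2.78135939e-01]
```

```bash
python3 -m jog '[[[0,0,0],[0,0,-0.04],0.55],[[0,0,0],[0,0,-0.04],0.55],[[0,0,0],[0,0,-0.04],0.55],[[0,0,0],[0,0,-0.04],0.55],[[0,0,0],[0,0,-0.04],0.55]]'; python3 -m jog '[[[0,0,0],[0,0,-0.04],0.55],[[0,0,0],[0,0,-0.04],0.55],[[0,0,0],[0,0,-0.04],0.55],[[0,0,0],[0,0,-0.04],0.55],[[0,0,0],[0,0,-0.04],0.55]]'; python3 -m jog '[[[0,0,0],[0,0,-0.04],0.55],[[0,0,0],[0,0,-0.04],0.55],[[0,0,0],[0,0,-0.04],0.55],[[0,0,0],[0,0,-0.04],0.55],[[0,0,0],[0,0,-0.04],0.55]]'; python3 -m jog '[[[0,0,0],[0,0,-0.005],0.55],[[0,0,0],[0,0,0],0.55],[[0,0,0],[0,0,0],1],[[0,0,0],[0,0,0],1],[[0,0,0],[0,0,0],1]]'
```

```text
t: 3.28
eef_pos: [0.4906, -0.3062, 0.0905]
orientation: [-2.801, 1.42, -0.008]
wrist_force: [2.3, 0.6, 2.0]
width: 0.0579
grasp_force: 15.0
t: 3.9
eef_pos: [0.4906, -0.3059, 0.0906]
orientation: [3.104, -0.485, 0.007]
wrist_force: [0.7, 1.3, 2.1]
width: 0.0576
grasp_force: 15.0
t: 4.53
eef_pos: [0.4901, -0.3055, 0.0906]
orientation: [3.101, 0.497, 0.005]
wrist_force: [1.0, 3.8, 4.6]
width: 0.0578
grasp_force: 15.0
t: 5.15
eef_pos: [0.4882, -0.3058, 0.089]
orientation: [-3.099, -0.515, 0.002]
wrist_force: [0.1, -0.1, -0.5]
width: 0.0797
grasp_force: 0.0
```

```bash
python3 -m jog '[[[0,0,-0.1],[0,0,0],1],[[0,0,-0.15],[0,0,0],1],[[0,0,-0.15],[0,0,0],1],[[0,0,-0.15],[0,0,0],1],[[0,0,-0.1],[0,0,0],1]]'; python3 - <<'E'
from workcell import *
from h import *
print(read_state()['q'])
for n in("scene","side"):
    p,d=grab_frame(n);k=get_calibration(n);c=[k["intrinsics"],k["dist"],k["extrinsics"]];cv2.imwrite(f"pics/{n}1.png",p[...,::-1])
    W=cloud(p,d,*c);Z=W[...,2];sat=p.max(2).astype(int)-p.min(2);br=p.max(2)
    J=(d>0)&(np.hypot(W[...,0]-.488,W[...,1]+.306)<.045)&(Z>.085)&(Z<.11)
    def cen(m,z):
        k,l,s,ce=cv2.connectedComponentsWithStats(m.astype(np.uint8));i=1+s[1:,4].argmax();return ray(ce[i],*c,z)[0],s[i,4]
    P=cen(J&(br<70),.093);S=cen(J&(sat>35)&(Z>.087),.090);L=W[J&(Z>.086)][:,:2]
    v=S[0]-P[0];print(n,P,S,cv2.minEnclosingCircle(L.astype(np.float32)),np.degrees(np.arctan2(v[1],v[0])))
a=cv2.imread("pics/scene1.png")[60:260,30:230];b=cv2.imread("pics/side1.png")[184:384,240:440]
cv2.imwrite("pics/d.png",cv2.resize(np.hstack([a,b]),(800,400),interpolation=cv2.INTER_CUBIC))
E
```

```text
t: 5.78
eef_pos: [0.4889, -0.306, 0.2539]
orientation: [3.098, 0.515, 0.002]
wrist_force: [0.3, -0.2, -0.9]
width: 0.0873
grasp_force: 0.0
[-2.78340157e-01  2.91930322e-01 -9.27635831e-02  3.91480126e-04
 -1.18423802e+00  2.17845297e+00]
scene (array([ 0.4799564 , -0.30893187,  0.093     ]), np.int32(49)) (array([ 0.50807701, -0.2959251 ,  0.09      ]), np.int32(22)) ((0.49092769622802734, -0.301778644323349), 0.030556268990039825) 24.822194032139052
side (array([ 0.47633189, -0.31324357,  0.093     ]), np.int32(121)) (array([ 0.50798488, -0.29803178,  0.09      ]), np.int32(102)) ((0.4915908873081207, -0.3074365556240082), 0.030534744262695312) 25.66800576305473
```

View pics/d.png

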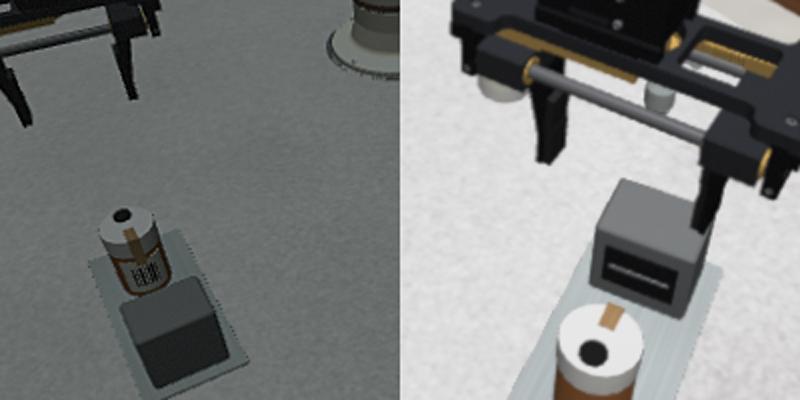

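```bash
python3 -m jog '[[[0,0,0],[0,0,0.055],1],[[0,0,0],[0,0,0.055],1],[[0,0,0],[0,0,0.055],1],[[0,0,0],[0,0,0.055],1],[[0,0,0],[0,0,0.055],1]]'; python3 -m jog '[[[0,0,0],[0,0,0.055],1],[[0,0,0],[0,0,0.055],1],[[0,0,0],[0,0,0.055],1],[[0,0,0],[0,0,0.055],1],[[0,0,0],[0,0,0.055],1]]'; python3 -m jog '[[[0,0,0],[0,0,0.055],1],[[0,0,0],[0,0,0],1],[[-0.2,-0.04,0],[0,0,0],1],[[-0.2,-0.04,0],[0,0,0],1],[[-0.2,-0.04,0],[0,0,0],1]]';python3 -m jog '[[[-0.2,-0.04,0],[0,0,0],1],[[-0.2,-0.04,0],[0,0,0],1],[[-0.2,-0.04,0],[0,0,0],1],[[-0.2,-0.04,0],[0,0,0],1],[[-0.2,-0.04,0],[0,0,0],1]]';python3 -m jog '[[[-0.2,-0.04,0],[0,0,0],1],[[-0.2,-0.03,0],[0,0,0],1],[[-0.2,0,0],[0,0,0],1],[[-0.07,0,0],[0,0,0],1],[[0,0,0],[0,0,0],1]]'
```

```text
t: 6.5
eef_pos: [0.488, -0.3055, 0.2502]
orientation: [-3.027, 0.838, 0.005]
wrist_force: [0.0, 0.4, -0.0]
width: 0.0868
grasp_force: 0.0
t: 7.12
eef_pos: [0.488, -0.3055, 0.2502]
orientation: [2.398, -2.029, -0.005]
wrist_force: [-0.4, -0.5, 0.1]
width: 0.0869
grasp_force: 0.0
t: 7.75
eef_pos: [0.5185, -0.1544, 0.2513]
orientation: [2.224, -2.218, -0.001]
wrist_force: [0.2, 0.2, 0.6]
width: 0.0873
grasp_force: 0.0
t: 8.38
eef_pos: [0.5686, 0.0958, 0.2513]
orientation: [2.224, -2.217, -0.001]
wrist_force: [0.2, -0.2, 0.0]
width: 0.0874
grasp_force: 0.0
t: 9.0
eef_pos: [0.5858, 0.2624, 0.251]
orientation: [2.223, -2.217, -0.0]
wrist_force: [0.1, 0.1, 0.1]
width: 0.0872
grasp_force: 0.0
```

```bash
python3 -m jog '[[[0.002,-0.004,0.15],[0,0,0],1],[[0,0,0.15],[0,0,0],1],[[0,0,0.12],[0,0,0],1],[[0,0,0.1],[0,0,0],1],[[0,0,0.05],[0,0,0],1]]' 30; python3 -m jog '[[[0,0,0],[0,0,0],0.1],[[0,0,0],[0,0,0],0.1],[[0,0,0],[0,0,0],0.1],[[0,0,0],[0,0,0],0.1],[[0,0,0],[0,0,0],0.1]]' 30;python3 -m jog '[[[0,0,0],[0,0,0],0.1],[[0,0,0],[0,0,0],0.1],[[0,0,0],[0,0,0],0.1],[[0,0,0],[0,0,0],0.1],[[0,0,0],[0,0,0],0.1]]' 30
```

```text
t: 9.62
eef_pos: [0.5867, 0.2592, 0.1082]
orientation: [2.218, -2.221, -0.001]
wrist_force: [1.4, 0.6, 0.2]
width: 0.0875
grasp_force: 0.0
t: 10.25
eef_pos: [0.5873, 0.2614, 0.1099]
orientation: [-2.221, 2.221, -0.0]
wrist_force: [0.1, -0.6, -0.6]
width: 0.0452
grasp_force: 0.0
t: 10.88
eef_pos: [0.5872, 0.2613, 0.1095]
orientation: [2.221, -2.221, -0.0]
wrist_force: [-0.8, -0.1, -0.1]
width: 0.0284
grasp_force: 30.0
```

```bash
python3 -m jog '[[[0,0,0],[0,0,0],0.1],[[0,0,0],[0,0,0],0.1],[[0,0,-0.05],[0,0,0],0.1],[[0,0,-0.08],[0,0,0],0.1],[[0,0,-0.12],[0,0,0],0.1]]'; python3 -m jog '[[[0,0,-0.15],[0,0,0],0.1],[[0,0,-0.15],[0,0,0],0.1],[[0,0,-0.1],[0,0,0],0.1],[[0,0,0],[0,0,0],0.1],[[0,0,0],[0,0,0],0.1]]'; python3 - <<'E'
from workcell import *
from h import *
s=read_state();print(s['eef_pos'],s['q'])
for n in("scene","side"):
    p,d=grab_frame(n);k=get_calibration(n);c=[k["intrinsics"],k["dist"],k["extrinsics"]];cv2.imwrite(f"pics/{n}2.png",p[...,::-1])
    E=np.array(c[2]);q,_=cv2.projectPoints(np.array([[.587,.261,.177]]),cv2.Rodrigues(E[:3,:3])[0],E[:3,3],np.array(c[0]),np.array(c[1]));print(q.ravel())
    W=cloud(p,d,*c);m=(d>0)&(np.hypot(W[...,0]-.587,W[...,1]-.261)<.05)&(W[...,2]>.12)
    for z in np.arange(.13,.30,.01):
        P=W[m&(abs(W[...,2]-z)<.005)]
        if len(P):print(n,round(z,2),len(P),np.round(np.median(P,0),3))
    x,y=q.ravel().astype(int);cv2.imwrite(f"pics/{n}2c.png",cv2.resize(p[max(0,y-80):y+70,x-65:x+65],(400,460))[...,::-1])
cv2.imwrite("pics/e.png",np.hstack([cv2.imread("pics/scene2c.png"),cv2.imread("pics/side2c.png")]))
E
```

```text
t: 11.5
eef_pos: [0.5867, 0.2609, 0.1721]
orientation: [2.22, -2.22, -0.001]
wrist_force: [0.9, 0.1, -2.6]
width: 0.0281
grasp_force: 30.0
t: 12.12
eef_pos: [0.5865, 0.261, 0.2706]
orientation: [2.219, -2.22, -0.002]
wrist_force: [-0.1, -0.7, -2.8]
width: 0.028
grasp_force: 30.0
[0.58645707 0.26099055 0.27059699] [ 6.69858015e-01  3.97207095e-01  1.05488573e-01 -9.97095950e-04
 -1.28146193e+00 -6.69915640e-01]
[376.38368246 149.20431526]
scene 0.18 13 [0.588 0.261 0.181]
scene 0.19 20 [0.588 0.261 0.19 ]
scene 0.2 18 [0.592 0.258 0.203]
scene 0.21 55 [0.593 0.257 0.21 ]
scene 0.22 56 [0.594 0.258 0.22 ]
scene 0.23 26 [0.594 0.258 0.227]
scene 0.24 147 [0.597 0.255 0.241]
scene 0.25 46 [0.593 0.252 0.252]
scene 0.26 116 [0.608 0.254 0.26 ]
scene 0.27 116 [0.608 0.254 0.269]
scene 0.28 96 [0.593 0.252 0.279]
scene 0.29 54 [0.592 0.252 0.29 ]
[185.36835554 117.36569085]
side 0.17 1 [0.585 0.259 0.175]
side 0.18 16 [0.583 0.259 0.18 ]
side 0.19 16 [0.583 0.259 0.19 ]
side 0.2 19 [0.583 0.252 0.203]
side 0.21 54 [0.581 0.253 0.21 ]
side 0.22 50 [0.58  0.252 0.22 ]
side 0.23 34 [0.58  0.252 0.228]
side 0.24 111 [0.579 0.249 0.241]
side 0.25 68 [0.582 0.251 0.251]
side 0.26 125 [0.581 0.251 0.26 ]
side 0.27 123 [0.579 0.252 0.27 ]
side 0.28 133 [0.581 0.251 0.28 ]
side 0.29 134 [0.58  0.251 0.29 ]
```

View pics/e.png

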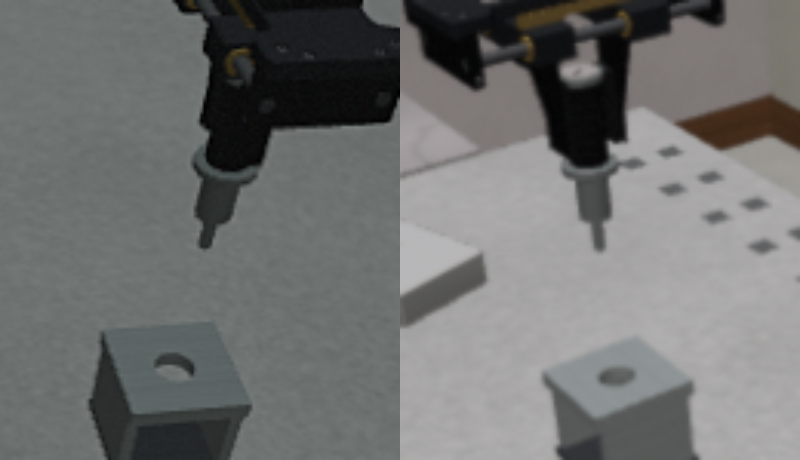

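```bash
python3 -m jog '[[[0.1,0.02,0],[0,0,0],0.1],[[0.15,0.03,0],[0,0,0],0.1],[[0.15,0.03,0],[0,0,0],0.1],[[0.15,0.03,0],[0,0,0],0.1],[[0.15,0.03,0],[0,0,0],0.1]]'; python3 -m jog '[[[0.15,0.03,0],[0,0,0],0.1],[[0.15,0.03,0],[0,0,0],0.1],[[0.15,0.03,0],[0,0,0],0.1],[[0.15,0.03,0],[0,0,0],0.1],[[0.15,0.03,0],[0,0,0],0.1]]'; python3 -m jog '[[[0.15,0.03,0],[0,0,0],0.1],[[0.15,0.03,0],[0,0,0],0.1],[[0.15,0.03,0],[0,0,0],0.1],[[0.15,0.03,0],[0,0,0],0.1],[[0.1,0.024,0],[0,0,0],0.1]]'; python3 -m jog '[[[0.044,0,0],[0,0,0],0.1],[[0,0,0.1],[0,0,0],0.1],[[0,0,0.1],[0,0,0],0.1],[[0,0,0.04],[0,0,0],0.1],[[0,0,0],[0,0,0],0.1]]'
cat > look.py <<'E'
from workcell import *
from h import *
import sys
s=read_state();T=np.array(s['eef_pos']);print(T,s['wrist_force'])
ims=[]
for n in("scene","side"):
    p,d=grab_frame(n);k=get_calibration(n);c=[k["intrinsics"],k["dist"],k["extrinsics"]]
    W=cloud(p,d,*c);Z=W[...,2];E=np.array(c[2]);C=-E[:3,:3].T@E[:3,3];u=(C-T)[:2];u/=np.linalg.norm(u)
    zt=T[2]-.0945
    for lo,hi,r in((.006,.02,.004),(.03,.055,.011)):
        P=W[(d>0)&(np.hypot(W[...,0]-T[0],W[...,1]-T[1])<.025)&(Z>zt+lo)&(Z<zt+hi)]
        if len(P):print(n,len(P),np.round(np.median(P[:,:2],0)-r*u,4))
    J=(d>0)&(np.hypot(W[...,0]-.488,W[...,1]+.306)<.034)&(Z>.084)&(Z<.096)
    br=p.max(2);m=J&(br<60);ce=np.argwhere(m).mean(0)[::-1] if m.any() else None
    if ce is not None:print(n,"port",ray(ce,*c,.093)[0],m.sum())
    q,_=cv2.projectPoints(np.array([[.48,-.31,.12]]),cv2.Rodrigues(E[:3,:3])[0],E[:3,3],np.array(c[0]),np.array(c[1]));x,y=q.ravel().astype(int)
    y=min(y,384-55);x=max(x,65);ims.append(cv2.resize(p[max(y-95,0):y+55,x-65:x+65],(400,460)))
cv2.imwrite(sys.argv[1],np.hstack(ims)[...,::-1])
E
python3 look.py pics/f.png
```

```text
t: 12.85
eef_pos: [0.5514, 0.0849, 0.2707]
orientation: [2.22, -2.22, -0.001]
wrist_force: [0.2, 0.2, -0.8]
width: 0.0281
grasp_force: 30.0
t: 13.48
eef_pos: [0.5139, -0.1024, 0.2709]
orientation: [2.22, -2.22, -0.002]
wrist_force: [0.1, -0.4, -0.9]
width: 0.0286
grasp_force: 30.0
t: 14.1
eef_pos: [0.4778, -0.2776, 0.2707]
orientation: [2.219, -2.222, -0.003]
wrist_force: [-0.2, -0.8, -1.7]
width: 0.0284
grasp_force: 30.0
t: 14.72
eef_pos: [0.4787, -0.2869, 0.2115]
orientation: [2.222, -2.22, -0.002]
wrist_force: [0.1, 0.1, -1.2]
width: 0.0281
grasp_force: 30.0
[ 0.47873485 -0.28685749  0.21147574] [ 0.12573278  0.10226904 -1.17497191]
scene 22 [ 0.4763 -0.2852]
scene 95 [ 0.4753 -0.2843]
scene port [ 0.49471977 -0.30012623  0.093     ] 68
side 32 [ 0.4784 -0.2866]
side 173 [ 0.4793 -0.287 ]
side port [ 0.47631274 -0.31325436  0.093     ] 119
```

View pics/f.png

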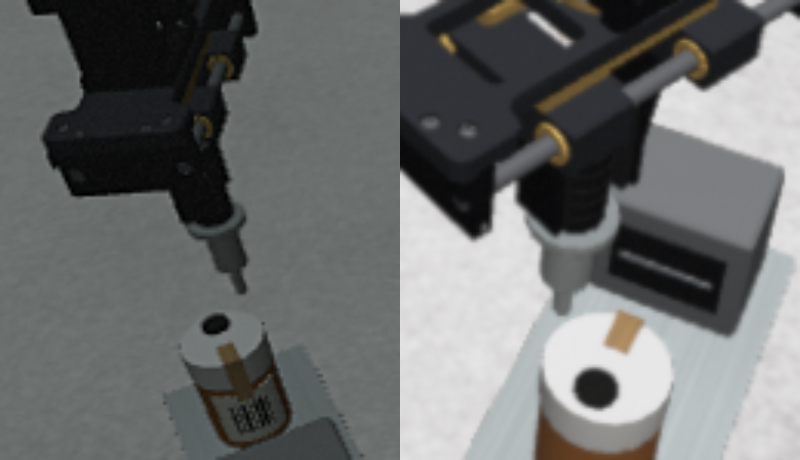

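```bash
python3 -m jog '[[[0.05,-0.002,0],[0,0,0],0.1],[[0.05,-0.002,0],[0,0,0],0.1],[[0,0,0.03],[0,0,0],0.1],[[0,0,0.03],[0,0,0],0.1],[[0,0,0.01],[0,0,0],0.1]]';python3 -m jog '[[[0,0,0],[0,0,0],0.1],[[0,0,0],[0,0,0],0.1],[[0,0,0],[0,0,0],0.1],[[0,0,0],[0,0,0],0.1],[[0,0,0],[0,0,0],0.1]]'
python3 look.py pics/g.png
```

```text
t: 15.45
eef_pos: [0.4792, -0.3119, 0.1934]
orientation: [2.221, -2.221, -0.003]
wrist_force: [0.6, 0.4, -1.0]
width: 0.0284
grasp_force: 30.0
t: 16.08
eef_pos: [0.4798, -0.3122, 0.1947]
orientation: [-2.221, 2.221, -0.0]
wrist_force: [0.8, 0.3, -1.6]
width: 0.0277
grasp_force: 30.0
[ 0.47975739 -0.312218    0.19465138] [ 0.80751454  0.26236132 -1.58295362]
scene 16 [ 0.4782 -0.3097]
scene 105 [ 0.4771 -0.3096]
scene port [ 0.49562422 -0.29985056  0.093     ] 74
side 29 [ 0.4788 -0.3125]
side 147 [ 0.479  -0.3121]
side port [ 0.47562118 -0.31377678  0.093     ] 107
```

View pics/g.png

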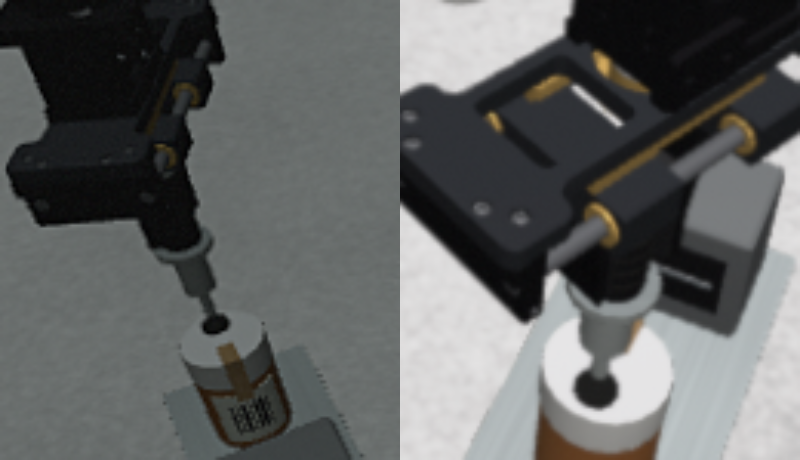

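```bash
python3 -m jog '[[[0,0.004,0.012],[0,0,0],0.1],[[0,0,0.012],[0,0,0],0.1],[[0,0,0.01],[0,0,0],0.1],[[0,0,0.01],[0,0,0],0.1],[[0,0,0],[0,0,0],0.1]]';python3 -m jog '[[[0,0,0],[0,0,0],0.1],[[0,0,0],[0,0,0],0.1],[[0,0,0],[0,0,0],0.1],[[0,0,0],[0,0,0],0.1],[[0,0,0],[0,0,0],0.1]]'
```

```text
t: 16.8
eef_pos: [0.4788, -0.3123, 0.1837]
orientation: [2.221, -2.221, 0.0]
wrist_force: [-1.0, -0.7, 0.7]
width: 0.0284
grasp_force: 30.0
t: 17.42
eef_pos: [0.4788, -0.3122, 0.1836]
orientation: [-2.221, 2.221, -0.0]
wrist_force: [0.3, 0.3, 1.3]
width: 0.028
grasp_force: 30.0
```

```bash
python3 -m jog '[[[0,0,0.007],[0,0,0],0.1],[[0,0,0.007],[0,0,0],0.1],[[0,0,0],[0,0,0],0.1],[[0,0,0],[0,0,0],0.1],[[0,0,0],[0,0,0],0.1]]';python3 -m jog '[[[0,0,0],[0,0,0],0.1],[[0,0,0],[0,0,0],0.1],[[0,0,0],[0,0,0],0.1],[[0,0,0],[0,0,0],0.1],[[0,0,0],[0,0,0],0.1]]'; python3 look.py pics/h.png; python3 -c "
from workcell import *
import numpy as np
f=[]
for i in range(8): f.append(read_state()['wrist_force']); grab_frame('side')
print(np.mean(f,0),np.std(f,0))"
```

```text
t: 18.05
eef_pos: [0.4788, -0.3123, 0.1802]
orientation: [-2.221, 2.221, -0.0]
wrist_force: [-0.4, -0.1, 2.7]
width: 0.0281
grasp_force: 30.0
t: 18.68
eef_pos: [0.4788, -0.3122, 0.18]
orientation: [-2.221, 2.221, -0.0]
wrist_force: [0.2, -0.0, 2.3]
width: 0.0279
grasp_force: 30.0
[ 0.47879527 -0.31219343  0.18004574] [ 0.15275262 -0.04477355  2.34880514]
scene 36 [ 0.4763 -0.31  ]
scene 88 [ 0.4762 -0.3106]
scene port [ 0.49641099 -0.29945028  0.093     ] 64
side 127 [ 0.4778 -0.3118]
side 129 [ 0.4776 -0.3116]
side port [ 0.47459498 -0.31480188  0.093     ] 78
[-0.17244382 -0.12700223  1.90330488] [0.60251079 0.37251772 0.4126406 ]
```

View pics/h.png

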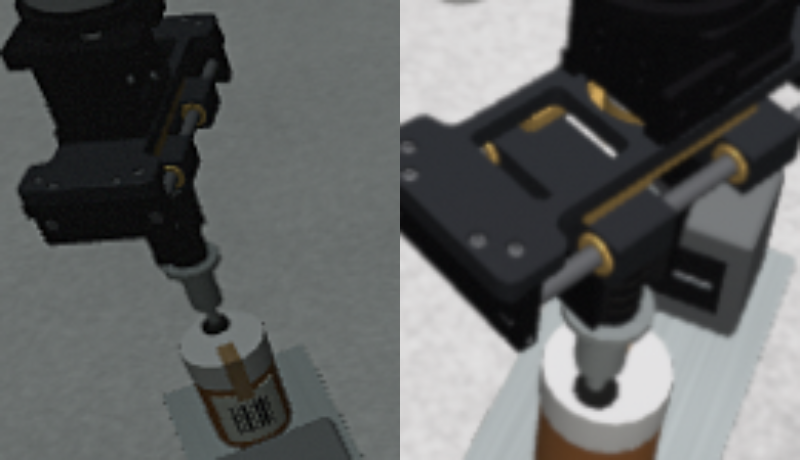

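```bash
python3 -c "
from workcell import *
print(finish_job())"
```

```text
the job is handed in; nothing more can be done
None
```

I handed the job in at about 19 s of the 72 s with the gauge still held upright on the port; no verdict came back. By my measurements the label faces the window within about 1°, the tip is within a few millimetres of the port centre, and the plunger is about 7 mm in at roughly 3.5 N. I sent nothing near the weight, bottle or objective, but did not re-measure them at the end.

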